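Go / no-go check of a reamed bushing with a double-ended plug gauge

ROBOT

A 6-joint arm with a two-finger parallel gripper is mounted at the origin on the work surface. World frame = base frame: x ahead of the robot, y to its left, z up, the work surface at z = 0. Lengths are in m, angles in degrees, forces in N, time in s.
With the tool pointing down it reaches from about 0.275 to 0.775 m from the base axis. Payload 14.6 kg.
Tool frame: the origin (TCP) lies on the centre line of the jaws, within the pads' length; the fingertips stand 14 mm ahead of it and the grasp point (between the pads) lies 5 mm behind it; z points along the fingers, y is the line along which they close (so a half turn about z gives the same grasp; the last joint's range is limited). The gripper opens to 85 mm and grips with 20 to 120 N. Pads are 22 mm wide; open, the fingers measure 114 mm over their backs; the gripper's body (76 mm by 85 mm) begins 54 mm behind the grasp point. The pads swing forward as they close: fully open they stand 13 mm farther back than shut.
Start: joints at [59.57, 15.075, -2.767, 72.158, 0, 81.102], TCP at [0.193, 0.488, 0.245] pointing down, gripper open.
Joint ranges: [-151.79, 151.79], [-50.71, 97.33], [-67.44, 78.34], [-121.81, 120.89], [-77.56, 73.72], [-180, 180]. Speed limits (degrees/s): [108.29, 108.29, 147.25, 159.86, 180, 180].

INTERFACE

Orientations are given as [roll, pitch, yaw] about the fixed x, y, z axes, in that order (R = Rz(yaw) Ry(pitch) Rx(roll)).
In Python, from rig import r gives the robot as it stands. The module is installed in compiled form; this text tells all that it offers. Calls block until the motion is done:
- r.goto(position, orientation): joint-space move of the TCP to a pose.
- r.line_to(position, orientation=None, feed=0.15): straight line of the TCP; orientation=None keeps the orientation; feed is the mean speed in m/s.
- r.move_j(angles): joint-space move.
- r.move_gripper(opening): finger opening in m; the grip force is fixed at half the most; returns when the fingers have stopped.
- r.hold(seconds).
- r.solve_ik(position, orientation): joint angles nearest the present ones, or None.
- r.sense(): the state.
- r.grab_frame(name): name is "scene" or "top" or "wrist"; returns (picture, depth): 384x512x3 uint8, blue, green, red; 384x512 float32, m along the optical axis (not along the pixel's ray), 0 where there is no reading.
- r.get_calibration(name): a dict with "fx", "fy", "cx", "cy" (pixels), "R" (3x3) and "t" (3): a world point X has camera coordinates R X + t; the wrist camera has in their place "mount" (4x4, takes a point from camera to tool coordinates, whose origin is the TCP and whose axes are the flange's). Camera axes: x right, y down, z forward; pixel columns grow to the right and rows downward; lengths in m; the calibration is good to about 2 mm. A picture is of the moment at which its call begins: read the wrist's pose just before it. get_calibration takes no time and is no camera call.
A pose or a line that the arm cannot do raises r.MotionError and nothing moves.
- r.sign_off(): hands the job in; it is judged then, once.
The state is a dict: "time_s": time; "joints": joint angles; "qd": joint speeds; "joint_efforts": joint torques, N m; "position": TCP position; "orientation": TCP orientation; "contact_force": force on the tool from outside, world axes, zero at the start; "moment": the same for the moment, N m; "width": finger opening in m; "gripper_force": force on a finger pad.
Only numpy, scipy, OpenCV 4.12 (cv2) and the standard library are available. Lean on these libraries where they do the work, as an engineer would, in place of code of your own. Each camera call takes 0.05 s, during which the arm holds its last target. There are 200 camera calls.

TASK

Check the brass-lined bore of the block in the vice with the double-ended plug gauge: slide the green (go) end in until its green collar meets the brass flange, draw it out, then press the red (no-go) end squarely into a mouth of the bore and hold it there for a second to feel that it is refused at the ledge. Work gently, with no more than 25 N on the gauge, lay the gauge back level in its wooden rest and let go, and leave the other things on the bench alone.

Things in the scene. Friction and masses are not known exactly. Their poses are not given: they have to be found in the camera images.
- vice: blue bench vice, fixed, base 100 x 200 x 28 mm, jaws 62 mm high. Origin: centre of its underside, on the bench. z up; y: direction of the bore, level; x: along the jaws. The screw and cross bar stick out to -y: at most 110 mm from the middle, under 60 mm high. The jaws hold an upright aluminium block (56 mm along x, 22 along y, top 130 mm above the bench) so firmly that it does not shift.
- bore_nominal (a point): point in the vice's middle, 100 mm above the bench, axes as the vice's. The block's level through-bore runs along y at just this height, half of it on each side of this point, but the block (bore at its centre) is clamped off the middle: its bore axis lies anywhere from 4 to 24 mm towards +x of this point. That offset is not reported: see it or feel for it.
- mouth_nominal (a point): point in the plane of the +y flange face, 15 mm from bore_nominal (the true mouth is off along +x as the bore is). Each face of the block has a brass flange, 44 mm across, 4 mm proud, with a round recess 31 mm wide and 4 mm deep; at its bottom a flat ledge, 11 mm from the middle, surrounds the sharp-edged 25 mm bore. The -y mouth is alike; either mouth serves for either end of the gauge.
- gauge: double-ended plug gauge, 134 mm long, about 0.2 kg, lying level in the wooden rest. Origin: middle of the black handle, on the axis; x along the axis to the go end, z up at the start. Handle: bar 22 x 22 mm, 76 mm long, to be grasped from above across y at the origin. At each end of it a collar, 40 mm across, 5 mm thick: green at +x (go), red at -x (no-go).
- go_mid (a point): middle of the steel go plug, at x = +58 mm on the gauge's axis. The plug is 24 mm in diameter, 30 mm long from the green collar to its tip at x = +73 mm, with a 0.8 mm bevel at the tip. Fully home (collar on the flange) this point is midway through the bore.
- nogo_tip (a point): centre of the end face of the steel no-go plug, at x = -61 mm on the gauge's axis. The plug is 29 mm in diameter, 18 mm long, with square edges: it fits the 31 mm recess of a mouth but not the 25 mm bore, so when refused this point lies at the ledge, 11 mm from the middle of the block along the bore.
- gauge_rest: wooden rest, fixed, base 110 x 70 x 12 mm. Origin: centre of its underside, on the bench; x: the way the gauge lies. Two notched supports, 10 mm thick, at x = -30 and +30 mm, hold the handle's ends: notches 26 mm wide with flared tops, 50 mm high, seats 34 mm high (gauge axis then 45 mm). The collars stand outside the supports with 3 mm play. The gauge may lie either way round.
- parts_bin: blue open plastic bin, 100 x 140 x 50 mm, loose bystander. Origin: centre of its underside.
- oil_bottle: small white bottle with a red cap, 40 mm in diameter, 85 mm high, standing loose bystander. Origin: centre of its underside.
- spare_bushing: spare brass bushing, a ring 44 mm in diameter and 30 mm high, standing loose bystander. Origin: centre of its underside.
- screwdriver: screwdriver with an orange handle lying on the bench, loose bystander. Origin: its underside, near the middle.
Not all that is in view belongs to the job. Several things have the shape of the vice; the one meant has the colours described above.

How it is judged (in metres and radians):
On the way, in this order (a step that is already met when the one before it is completed fails the run):
1. the go plug is fully in the bore: its middle within 2.5 mm of the middle of the block along the bore (its collar at the flange) (y of go_mid in the frame of vice between -0.0025 and 0.0025 m and x of go_mid in the frame of vice between -0.001 and 0.029 m and z of go_mid in the frame of vice between 0.096 and 0.104 m and angle between the x axis of gauge and the y axis of vice, either way round below 0.1 rad), for 0.2 s.
2. the no-go end sits in the recess of a mouth (at least 2 mm deep), square to within 0.1 rad, and is pressed on the ledge with more than 3 N for 0.3 s ((y of nogo_tip in the frame of vice between 0.008 and 0.013 m or y of nogo_tip in the frame of vice between -0.013 and -0.008 m) and x of nogo_tip in the frame of vice between -0.001 and 0.029 m and z of nogo_tip in the frame of vice between 0.096 and 0.104 m and angle between the x axis of gauge and the y axis of vice, either way round below 0.1 rad and contact force between gauge and vice above 3 N), for 0.3 s.
At the end, for the whole second after the job is handed in: The gauge lies at rest in both notches of its wooden rest, either way round: its axis 45 mm above the bench to 3 mm, its middle within 7 mm of the rest's middle, along the rest to 0.1 rad, let go (z of gauge in the frame of gauge_rest between 0.042 and 0.048 m and horizontal distance between gauge and gauge_rest below 0.007 m and angle between the x axis of gauge and the x axis of gauge_rest, either way round below 0.1 rad and contact force between gauge and gauge_rest above 0.5 N and contact force between gauge and the fingers below 0.1 N and linear speed of gauge below 0.02 m/s); the robot touches nothing.
It fails at once if the gauge is pressed on the block or vice with more than 30 N (contact force between gauge and vice above 30 N).
It fails at once if a bystander (bin, bottle, spare bushing, screwdriver) is moved by more than 20 mm (distance of any of parts_bin, oil_bottle, spare_bushing, screwdriver from where it was at the start of the episode above 0.02 m).
It also fails if it takes over 72 s, if anything falls off the work surface, if the arm or the gripper's body presses on something with over 40 N, if the wrist force passes 120 N, or if a joint passes its speed limit or range.

## Working session

There is one attempt and no reset: what is moved stays moved. The work goes in short steps, each a Python script; the robot and the scene stay as the last script left them, time stands still between calls to the robot, and variables do not carry over. Pictures are saved under pics/ and viewed, at most 10 in all, crops included, and the job is handed in when it is done.

```bash
mkdir -p pics; python3 - <<'E'
from rig import r
import cv2,numpy as np
for n in("scene","top"):
    p,d=r.grab_frame(n); np.savez(n,p=p,d=d); cv2.imwrite(f"pics/{n}0.png",cv2.resize(p,None,fx=1.5,fy=1.5))
    print(n,r.get_calibration(n))
print(r.get_calibration("wrist")); print(r.sense())
E
```

```text
scene {'fx': 376.5151122598543, 'fy': 376.5151122598543, 'cx': 253.61207678768037, 'cy': 186.89518155085688, 'R': array([[ 0.23771477,  0.97131268, -0.00658615],
       [ 0.6946775 , -0.17474367, -0.69777347],
       [-0.67890711,  0.1612958 , -0.71628821]]), 't': array([-0.07265616, -0.3123327 ,  1.36547267])}
top {'fx': 433.53226732878454, 'fy': 433.53226732878454, 'cx': 256.250055891997, 'cy': 195.4325329662097, 'R': array([[-0.00168896, -0.99998969,  0.00421599],
       [-0.99145391,  0.00112455, -0.13045258],
       [ 0.1304465 , -0.00440029, -0.99144559]]), 't': array([-0.03798917,  0.49147059,  1.13388158])}
{'fx': 335.310126908837, 'fy': 335.310126908837, 'cx': 261.7801934140806, 'cy': 190.84781436905334, 'mount': array([[-1.16637042e-03, -9.46693741e-01, -3.22132891e-01,
         8.37665013e-02],
       [ 9.99999149e-01, -1.29241057e-03,  1.77403724e-04,
        -1.24733099e-03],
       [-5.84274949e-04, -3.22132410e-01,  9.46694443e-01,
        -1.28464771e-01],
       [ 0.00000000e+00,  0.00000000e+00,  0.00000000e+00,
         1.00000000e+00]])}
{'time_s': 0.1, 'joints': array([ 5.95711482e+01,  1.50962452e+01, -2.79895863e+00,  7.21596748e+01,
       -1.42125958e-03,  8.11024332e+01]), 'qd': array([ 0.04230467, -0.08938705,  0.02434508,  0.03836229,  0.02302456,
       -0.00576617]), 'joint_efforts': array([ 3.36683741e-03, -6.38576388e+01,  3.85063648e+01,  9.99531912e-03,
       -6.81860183e-05, -5.08090227e-05]), 'position': array([0.19256687, 0.48815665, 0.2448793 ]), 'orientation': array([-1.79945562e+02, -7.08383342e-03,  1.58468712e+02]), 'contact_force': array([-0.12048473,  1.00423277, -0.78891248]), 'moment': array([0.00345149, 0.01185726, 0.00147943]), 'gripper_force': 0.0, 'width': 0.08554293631423898}
```

View pics/scene0.png

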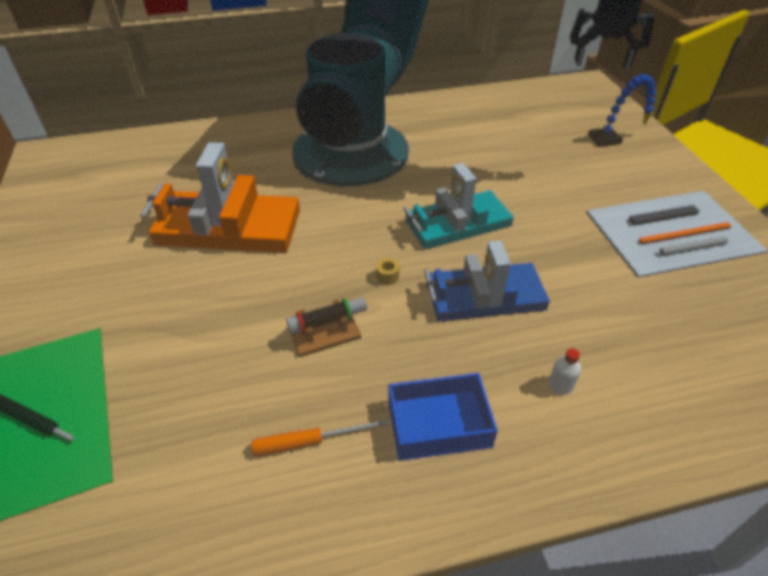

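View pics/top0.png

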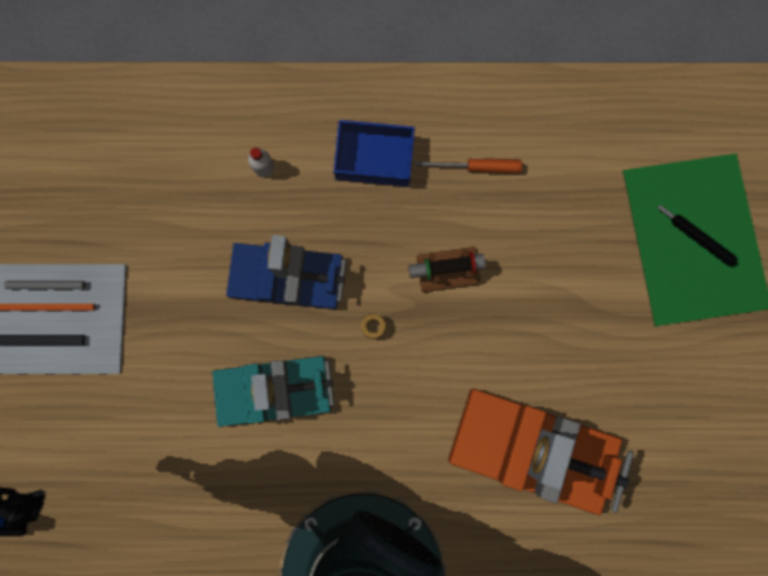

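The blue vice at top picture (285,272) and scene (490,285) is the one wanted. The teal (272,390) and orange (540,450) vices have the wrong colours. The gauge is in the wooden rest at top (447,268), with its green end to the left (+y). The black pen on the green mat at (705,240) and the black, orange and grey tools on the left tray are not it. Next I measure both and check them in a close crop.

```bash
cat > h.py <<'E'
from rig import r
import cv2,numpy as np
def cloud(n,p=None,d=None,pose=None):
    if p is None: z=np.load(n+".npz"); p,d=z['p'],z['d']
    c=r.get_calibration(n); v,u=np.mgrid[:384,:512]
    C=np.stack([(u-c['cx'])/c['fx']*d,(v-c['cy'])/c['fy']*d,d],-1)
    if n=="wrist":
        from scipy.spatial.transform import Rotation as Ro
        M=c['mount']; T=C@M[:3,:3].T+M[:3,3]
        return T@Ro.from_euler('xyz',pose[1],degrees=True).as_matrix().T+pose[0],p,d
    return (C-c['t'])@c['R'],p,d
def rect(P):
    (cx,cy),(w,h),a=cv2.minAreaRect((P[:,:2]*1000).astype(np.float32)); return np.round([cx,cy,w,h,a],1),len(P)
E
python3 - <<'E'
from h import *
for n in("top","scene"):
    X,p,d=cloud(n); hsv=cv2.cvtColor(p,cv2.COLOR_BGR2HSV); H,S,V=[hsv[...,i].astype(int) for i in range(3)]
    ok=d>0; x,y,z=X[...,0],X[...,1],X[...,2]
    box=(n=="top")
    # region around vice
    blue=ok&(H>105)&(H<130)&(S>120)
    def near(cx,cy,rr): return ok&(np.hypot(x-cx,y-cy)<rr)
    c=r.get_calibration(n)
    pv=(272,190) if 0 else None
    if n=="top":
        cv=X[185,175]; cg=X[178,298]; print("seed",cv,cg)
    nv=near(*cv[:2],.15)
    print(n,"base",rect(X[nv&blue&(abs(z-.028)<.006)]))
    q=X[nv&(abs(z-.13)<.008)]; print("blocktop",rect(q),q[:,2].mean(),q.mean(0))
    q=X[nv&(abs(z-.062)<.005)&(S<90)]; print("jaws",rect(q))
    ng=near(*cg[:2],.09)
    q=X[ng&(z>.048)&(V<70)];print("handle",rect(q),q[:,2].max(),q.mean(0))
    q=X[ng&(abs(z-.012)<.004)];print("restbase",rect(q))
    print("bench z",np.median(z[near(cv[0]+.0,cv[1]-.17,.01)]))
p=cv2.imread("pics/top0.png")
z=np.load("top.npz")['p'][150:220,145:335]; cv2.imwrite("pics/c1.png",cv2.resize(z,None,fx=4,fy=4,interpolation=2))
E
```

```text
seed [0.51532919 0.17477298 0.0623864 ] [ 0.53496144 -0.14940606  0.05483439]
top base (array([524.9, 142.9, 195. ,  96.8,  83.8]), 1311)
blocktop (array([547.8, 140.7,  27.9,  56.1,  88.2]), 215) 0.1292915942991048 [0.54781189 0.14012412 0.12929159]
jaws (array([468.1, 112.8, 133.1, 210.6,  86.9]), 342)
handle (array([ 538.4, -153.6,   46.6,  123. ,    7.6]), 308) 0.06548192064226557 [ 0.53748439 -0.15456845  0.05480846]
restbase (array([ 539.7, -156.5,   70.2,  110.2,    8.2]), 469)
bench z -0.0013013122670379683
scene base (array([529. , 140.5, 194.3,  96.6,  82.9]), 559)
blocktop (array([547.5, 138.9,  24.7,  58.4,  83.3]), 182) 0.12911870317052998 [0.55096692 0.13840248 0.1291187 ]
jaws (array([471.5, 102.4,  99.2, 209. ,  88.8]), 308)
handle (array([ 542.1, -153.4,   18.5,   70.4,    8.6]), 192) 0.05934052315603959 [ 0.54440031 -0.1529753   0.05489297]
restbase (array([ 552.9, -155.1,   46.1,  109.8,    8.2]), 521)
bench z 2.7713228294241977e-05
```

View pics/c1.png

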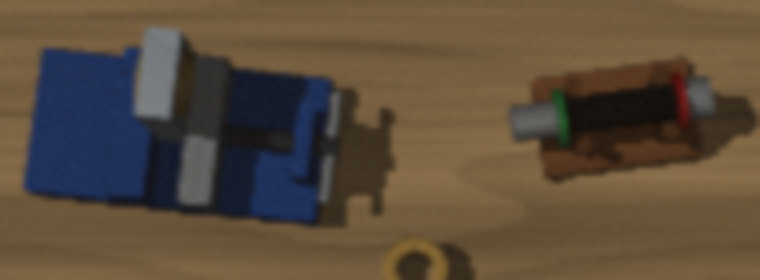

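The crop confirms the choice: the blue vice with its grey block, screw to the right (-y), and the gauge with its green end to the left. The gauge yaw is about 98° and the bore direction about 84°. Next, close wrist views of the gauge and the -y mouth.

```bash
cat >> h.py <<'E'
from scipy.spatial.transform import Rotation as Ro
def view(target,ori,dist):
    M=r.get_calibration("wrist")['mount']; R=Ro.from_euler('xyz',ori,degrees=True).as_matrix()
    return np.array(target)-R@(M[:3,3]+dist*M[:3,2])
def shot(name):
    s=r.sense(); pose=(s['position'],s['orientation']); p,d=r.grab_frame("wrist")
    np.savez(name,p=p,d=d,pos=pose[0],ori=pose[1]); cv2.imwrite(f"pics/{name}.png",cv2.resize(p,None,fx=1.5,fy=1.5)); return cloud("wrist",p,d,pose)
E
python3 - <<'E'
from h import *
o=[180,35,-96]
m=[.546,.125,.1]
for th in(40,30,20):
    for k in (.22,.25): print(th,k,view(m,[180,th,-96],k),r.solve_ik(view(m,[180,th,-96],k),[180,th,-96]))
o2=[180,0,-81.8]; P=view([.54,-.155,.045],o2,.22); print(P,r.solve_ik(P,o2))
for th in(40,30,20):
    P=view(m,[180,th,-96],.2)
    try: r.goto(P,[180,th,-96]); break
    except r.MotionError as e: print(th,e)
print(r.sense()['time_s']); shot("w1")
r.goto(view([.54,-.155,.045],o2,.2),o2); shot("w2"); print(r.sense()['time_s'])
E
```

```text
40 0.22 [0.54046878 0.08393348 0.16942668] [ -18.55369379   22.53979563  -14.50048652   63.29583349   38.86005404
 -106.208385  ]
40 0.25 [0.537792   0.05841474 0.18497109] [ -21.2731337    22.51064409  -12.02394714   67.92944627   38.32234352
 -109.61917782]
30 0.22 [0.54179473 0.09654907 0.17556439] [-12.99850071  19.53290784 -13.32368879  61.16732079  29.7538387
 -98.06785535]
30 0.25 [0.53944085 0.07410248 0.19532824] [ -15.44753289   19.04640739  -10.81915517   65.54812119   29.55232247
 -100.87646966]
20 0.22 [0.54321194 0.11003296 0.17940612] [ -6.85125929  18.207423   -11.33102152  60.7713741   19.99769842
 -90.90588238]
20 0.25 [0.54125264 0.09134053 0.20278889] [ -8.89578638  17.37443061  -8.76775524  64.91122684  19.97337331
 -93.08128415]
[ 0.53696453 -0.14240693  0.12480801] [ -23.25821426   21.65574519  -12.30098585   56.04326896    0.
 -121.45821426]
2.8167
3.8667
```

View pics/w1.png

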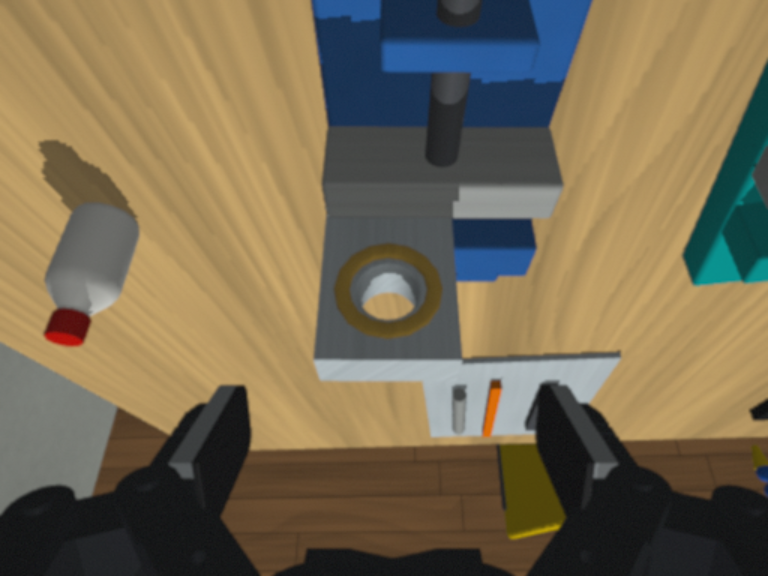

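View pics/w2.png

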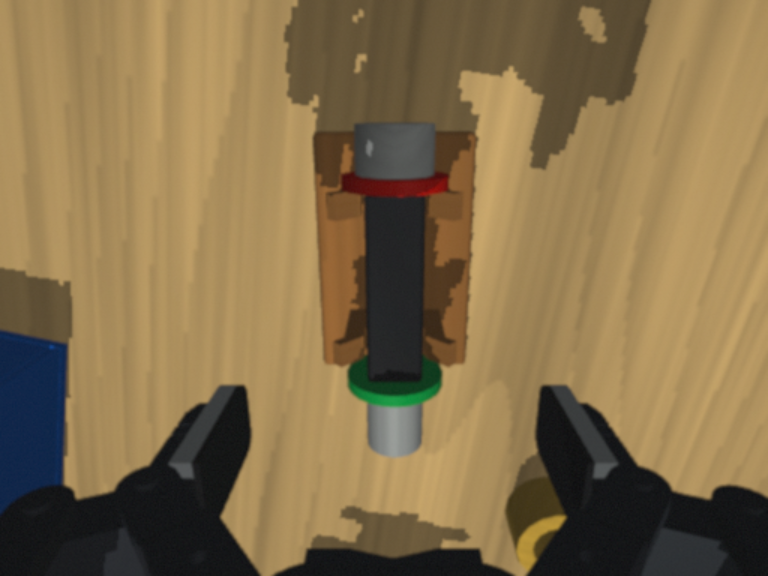

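w1 shows the blue vice with its -y mouth: the flange ring is centred at (388,290) and the bore is clear. w2 shows the gauge in its rest: handle centred near (395,285), red collar at (394,184), green collar at (394,380). Next I compute the metric poses from the depth.

```bash
python3 - <<'E'
from h import *
def ld(n):
    z=np.load(n+".npz"); X,p,d=cloud("wrist",z['p'],z['d'],(z['pos'],z['ori'])); return X,p,d
X,p,d=ld("w1"); hsv=cv2.cvtColor(p,cv2.COLOR_BGR2HSV).astype(int);H,S,V=[hsv[...,i] for i in range(3)]
m=np.zeros(d.shape,bool); m[155:235,215:300]=1; m&=(d>0)&(H>12)&(H<32)&(S>100)
# flange face plane
Q=X[m]; 
for _ in range(4):
    c=Q.mean(0); n=np.linalg.svd(Q-c,full_matrices=False)[2][2]; e=(X[m]-c)@n; Q=X[m][abs(e)<(.0025)]
n*=np.sign(-n[1]); print("flange c",c,"n",n,len(Q),"az of bore",np.degrees(np.arctan2(-n[1],-n[0])))
# circle: cast pixels of brass outline onto plane; fit
a=np.cross([0,0,1],n);a/=np.linalg.norm(a);b=np.cross(n,a)
mm=np.zeros(d.shape,np.uint8); mm[m]=255
cs,_=cv2.findContours(mm,cv2.RETR_CCOMP,cv2.CHAIN_APPROX_NONE)
z=np.load("w1.npz");C=r.get_calibration("wrist");R=Ro.from_euler('xyz',z['ori'],degrees=True).as_matrix()
for k in sorted(cs,key=len)[-2:]:
    k=k[:,0].astype(float); ray=np.c_[(k[:,0]-C['cx'])/C['fx'],(k[:,1]-C['cy'])/C['fy'],np.ones(len(k))]@C['mount'][:3,:3].T@R.T
    o=C['mount'][:3,3]@R.T+z['pos']; t=((c-o)@n)/(ray@n); P=o+ray*t[:,None]
    A=np.c_[(P-c)@a,(P-c)@b,np.ones(len(P))]; s=np.linalg.lstsq(2*A*[1,1,.5],(A[:,:2]**2).sum(1),rcond=None)[0]
    print("circ",c+s[0]*a+s[1]*b,"R",np.sqrt(s[2]+s[0]**2+s[1]**2),len(k))
x,y,zz=X[...,0],X[...,1],X[...,2]
ok=(d>0)
m=ok&(abs(zz-.028)<.004)&(H>105)&(H<130)&(S>120)&(np.hypot(x-.53,y-.13)<.14);print("base",rect(X[m]))
m=ok&(abs(zz-.131)<.003)&(np.hypot(x-.546,y-.14)<.05);print("btop",rect(X[m]),X[m].mean(0))
X,p,d=ld("w2"); hsv=cv2.cvtColor(p,cv2.COLOR_BGR2HSV).astype(int);H,S,V=[hsv[...,i] for i in range(3)]
x,y,zz=X[...,0],X[...,1],X[...,2]; ok=(d>0)&(np.hypot(x-.54,y+.155)<.1)
m=ok&(V<75)&(S<90)&(abs(zz-.056)<.004); print("handle",rect(X[m]),X[m].mean(0))
m=ok&(abs(zz-.012)<.004); print("rest",rect(X[m]))
for nm,lo,hi in(("g",45,80),("r",-1,8)):
    m=ok&(H>lo)&(H<hi)&(S>150)&(zz>.035); Q=X[m]; print(nm,Q.mean(0),Q[:,2].max(),rect(Q))
E
```

```text
flange c [0.5554414  0.21081445 0.05730689] n [-0.16042412 -0.44772311 -0.87966364] 276 az of bore 70.28683914404134
circ [ 938.93476026 -232.71915748  -52.52022529] R 968.29992352061 137
circ [289.71701332 -29.19797105 -37.70882978] R 293.1209072770132 190
base (array([524.7, 147.1, 185.7,  98.1,  84.2]), 8070)
btop (array([547.4, 140.4,  24.4,  56.1,  84.1]), 1570) [0.54725691 0.1388039  0.1292927 ]
handle (array([ 541.4, -167. ,   23.6,   97.9,    8.6]), 4901) [ 0.5406017 -0.160439   0.0557432]
rest (array([ 539.7, -157.2,   70.2,  109.7,    8.3]), 6771)
g [ 0.53370786 -0.11675364  0.05663522] 0.06581325343796451 (array([ 533.7, -115.5,   36.9,    7.4,    5.4]), 1050)
r [ 0.54451142 -0.19546059  0.06047216] 0.06644838409295367 (array([ 544.1, -193.8,   38.7,    8.7,    7.6]), 788)
```

```bash
python3 - <<'E'
from h import *
z=np.load("w1.npz"); X,p,d=cloud("wrist",z['p'],z['d'],(z['pos'],z['ori']))
hsv=cv2.cvtColor(p,cv2.COLOR_BGR2HSV).astype(int)
m=(d>0)&(X[...,2]>.07)&(X[...,2]<.128)&(abs(X[...,0]-.546)<.035)&(X[...,1]>.11)&(X[...,1]<.16)
def plane(Q):
    for _ in range(5):
        c=Q.mean(0); n=np.linalg.svd(Q-c,full_matrices=False)[2][2]; Q=Q[abs((Q-c)@n)<.0012]
    return c,n*-np.sign(n[1]),len(Q)
fl=m&(hsv[...,1]>90); c,n,k=plane(X[fl]); print("flange",c,n,k,np.degrees(np.arctan2(-n[1],-n[0])))
Q=X[fl&(abs((X-c)@n)<.002)]
a=np.cross([0,0,1],n);a/=np.linalg.norm(a);b=np.cross(n,a)
uv=np.c_[(Q-c)@a,(Q-c)@b]*1000
(cc,rr)=cv2.minEnclosingCircle(uv.astype(np.float32)); el=cv2.fitEllipse(cv2.convexHull(uv.astype(np.float32))); print(cc,rr,el)
cen=c+(a*el[0][0]+b*el[0][1])/1000; print("centre",cen)
bl=m&(hsv[...,1]<60)&(X[...,1]<.15); print("face",plane(X[bl]))
print("axis line from block top at mouth y:", .5474+(cen[1]-.1404)/np.tan(np.radians(84)))
o=[180,0,-81.7]; g=np.array([.5396,-.1565])
r.goto([*g,.12],o); r.move_gripper(.05); r.line_to([*g,.040],feed=.1); r.move_gripper(0.0)
s=r.sense(); print(s['width'],s['gripper_force'],s['contact_force'],s['position'],s['time_s'])
r.line_to([*g,.20],feed=.15); s=r.sense(); print(s['width'],s['contact_force'],s['moment'],s['time_s'])
E
```

```text
flange [0.5455433  0.12595101 0.10126085] [-1.12612898e-01 -9.93638443e-01 -9.89487391e-04] 1457 83.53403709393382
(-3.745418071746826, -1.7089990377426147) 25.132402420043945 ((-2.0380473136901855, -2.0937933921813965), (42.132659912109375, 48.499935150146484), 116.29600524902344)
centre [0.54351845 0.12618258 0.09916706]
face (array([0.54532416, 0.13001554, 0.11551197]), array([-0.10906633, -0.99374304, -0.0240687 ]), 2291)
axis line from block top at mouth y: 0.5459056889822166
0.021116636902927425 58.957414627075195 [-1.57652901  0.757894    6.18877737] [ 0.53987655 -0.15663475  0.04066338] 5.875
0.021173586484886087 [ 0.4745019  -0.30042685 -2.0258107 ] [-0.02262367  0.03046703 -0.01183934] 7.0917
```

```bash
cat >> h.py <<'E'
A=np.radians(83.8); U=np.array([np.cos(A),np.sin(A),0]); E_=np.array([np.sin(A),-np.cos(A),0]); B=np.array([.5474,.1404,.0957]); O=[180,0,83.8-180]
def W(e,y,dz=0): return B+e*E_+y*U+np.array([0,0,dz])
def loc(s=None):
    s=s or r.sense(); q=s['position']-B; f=s['contact_force']; return np.round(1000*np.array([q@E_,q@U,q[2]]),2),np.round(np.array([f@E_,f@U,f[2]]),1)
E
python3 - <<'E'
from h import *
r.goto(W(0,-.125,.06),O); r.line_to(W(0,-.112)); r.hold(.2)
s=r.sense(); print(loc(s),s['orientation'],s['moment'],s['time_s'])
X,p,d=shot("w3")
E
```

```text
(array([   0.66, -112.29,    0.93]), array([ 0.4,  0.5, -2.4])) [-1.79906230e+02 -2.92928653e-03 -9.62201411e+01] [0.05457646 0.03579885 0.01329121] 8.5917
```

View pics/w3.png

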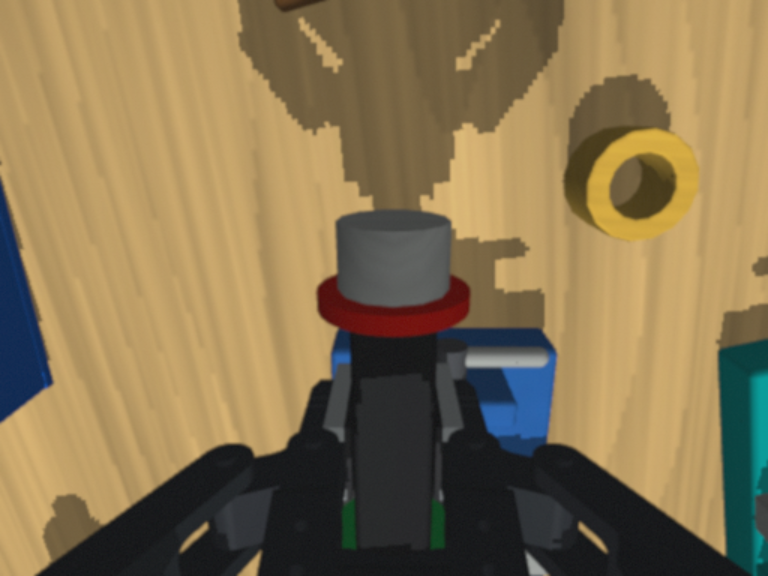

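w3 shows the gauge held straight: red plug at (393,255), handle along column 393. The mouth is out of view behind the gripper. The arm sits about 0.7 mm sideways and 0.9 mm above its commands, so I correct for that and go in by feel.

```bash
cat >> h.py <<'E'
bias=np.array([.66,-.29,.93])/1000
F0=np.zeros(3)
def mv(e,y,z=0,feed=.05,ori=None):   # metres, actual TCP wanted
    r.line_to(W(e-bias[0],y-bias[1],z-bias[2]),ori or O,feed=feed)
def trim(e,y,z=0):
    global bias
    r.hold(.1); q,_=loc(); bias=bias+(q/1000-np.array([e,y,z])); mv(e,y,z); r.hold(.1)
def zero():
    global F0
    F0=np.mean([loc()[1] for _ in range(3)],0)
def adv(e,y0,y1,step,lim,z=0,feed=.02):
    """step along y from y0 to y1 until axial force exceeds lim; returns last y, location, force"""
    n=int(np.ceil(abs(y1-y0)/step-1e-6))
    for k in range(1,n+1):
        y=y0+(y1-y0)*k/n; mv(e,y,z,feed); q,f=loc(); f=f-F0
        if np.abs(f).max()>lim: return y,q,f,True
    return y,q,f,False
E
python3 - <<'E'
from h import *
mv(0,-.112); trim(0,-.112); zero(); print(loc(),F0,bias*1000)
y,q,f,hit=adv(0,-.112,-.080,.0015,4); print(y,q,f,hit)
import h; np.save("bias.npy",h.bias)
s=r.sense(); print(s['moment'],s['time_s'])
E
```

```text
(array([ 3.0000e-02, -1.1204e+02, -7.0000e-02]), array([ 0.5, -0.7, -1.4])) [0. 0. 0.] [ 0.66 -0.29  0.93]
-0.08 [ 1.500e-01 -7.997e+01 -2.000e-02] [ 2.4  1.1 -0.6] False
[-0.14275843 -0.49219475 -0.19484308] 14.8417
```

```bash
cat >> h.py <<'E'
import os
if os.path.exists("bias.npy"): bias=np.load("bias.npy")
E
python3 - <<'E'
import h; from h import *
h.F0=np.array([.4,.0,-1.9])
e,z,y=0.0002,0.0,-.080
print(loc())
for k in range(40):
    y+=.0015 if y<-.063 else .0007
    mv(e,y,z,.02); q,f=loc(); f=f-h.F0
    print(round(y*1000,1),q,f,np.round([e*1e3,z*1e3],2))
    if abs(f[1])>6: break
    # comply with side forces
    e+=np.clip(f[0]*4e-5,-2e-4,2e-4); z+=np.clip(f[2]*4e-5,-2e-4,2e-4) 
    if y>-.053: break
s=r.sense(); print(s['moment'],s['time_s'],s['contact_force'])
E
```

```text
(array([ 1.500e-01, -7.997e+01, -2.000e-02]), array([ 2.9,  0.4, -2. ]))
-78.5 [ 2.100e-01 -7.841e+01 -6.000e-02] [ 1.7  0.7 -0.3] [0.2 0. ]
-77.0 [  0.24 -76.9   -0.11] [ 1.8  0.  -1. ] [ 0.27 -0.01]
-75.5 [  0.29 -75.4   -0.16] [ 0.3  1.2 -0.2] [ 0.34 -0.05]
-74.0 [  0.32 -73.89  -0.14] [ 0.9  0.6 -0.3] [ 0.35 -0.06]
-72.5 [  0.34 -72.39  -0.17] [-0.4 -0.5 -0.3] [ 0.39 -0.07]
-71.0 [  0.36 -70.91  -0.18] [1.1 0.1 0.4] [ 0.37 -0.08]
-69.5 [  0.38 -69.41  -0.17] [ 0.2  0.3 -0.4] [ 0.42 -0.07]
-68.0 [  0.4  -67.94  -0.18] [-0.4 -0.2 -1.1] [ 0.42 -0.08]
-66.5 [  0.44 -66.43  -0.18] [ 0.1  0.4 -0.7] [ 0.41 -0.13]
-65.0 [  0.41 -64.95  -0.23] [ 0.5 -0.1 -0.5] [ 0.41 -0.16]
-63.5 [  0.43 -63.43  -0.27] [-0.6  0.4  0. ] [ 0.43 -0.18]
-62.0 [  0.42 -61.93  -0.24] [-0.2  0.1  0. ] [ 0.41 -0.18]
-61.3 [  0.43 -61.3   -0.25] [-0.6  0.4 -0.2] [ 0.4  -0.18]
-60.6 [  0.41 -60.6   -0.23] [-0.2  0.5  0.7] [ 0.38 -0.18]
-59.9 [  0.41 -59.89  -0.21] [ 0.9 -0.3 -0.1] [ 0.37 -0.16]
-59.2 [  0.4  -59.53  -0.2 ] [ 0.2 -4.8  0.9] [ 0.4  -0.16]
-58.5 [  0.37 -59.5   -0.2 ] [ -0.6 -10.6   2.2] [ 0.41 -0.12]
[-1.87707808  0.17003687 -0.00909703] 19.0917 [ -1.34596844 -10.48928426   0.31213195]
```

Go end is home with the collar on the flange (axial force rose to 10 N at -59.5 mm). Next I hold briefly, draw it out, carry the gauge over the block and press the red end into the +y mouth.

```bash
python3 - <<'E'
import h; from h import *
r.hold(.5); print(loc())
mv(.0004,-.059,-.0002,.02); mv(.0004,-.112,-.0002,.05); r.hold(.2); print(loc())
mv(.0004,-.112,.085,.15); mv(.0004,.100,.085,.2); mv(.0004,.100,-.0002,.12); trim(.0004,.100,-.0002); print(loc(),h.bias*1e3)
np.save("bias.npy",h.bias)
h.zero(); print("F0",h.F0)
e,z,y=.0004,-.0002,.100
mv(e,.090,z,.05); y=.090
while y>.064:
    y-=.001; mv(e,y,z,.02); q,f=loc(); f=f-h.F0; print(round(y*1e3,1),q,f)
    if abs(f[1])>6 : break
s=r.sense(); print(s['moment'],s['time_s'])
E
```

```text
(array([  0.4 , -59.48,  -0.18]), array([  0.3, -11. ,   0.6]))
(array([   0.38, -111.83,   -0.29]), array([ 0.1,  0.2, -2.4]))
(array([-4.000e-02,  9.988e+01, -9.500e-01]), array([-0.6, -0.2, -1.8])) [0.48 0.14 0.89]
F0 [-0.6 -0.2 -1.8]
89.0 [-8.000e-02  8.886e+01 -1.100e+00] [0.2 0.3 0. ]
88.0 [-0.1  87.86 -1.11] [-1.00000000e-01  2.77555756e-17 -1.10000000e+00]
87.0 [-6.000e-02  8.684e+01 -1.060e+00] [ 0.   0.2 -1.1]
86.0 [-4.000e-02  8.582e+01 -1.070e+00] [ 0.2  0.4 -0.5]
85.0 [-8.000e-02  8.479e+01 -1.080e+00] [-0.4  0.1 -0.1]
84.0 [-0.11 83.84 -1.09] [ 0.7  0.3 -0.3]
83.0 [-8.000e-02  8.281e+01 -1.080e+00] [ 0.5 -0.6 -0.3]
82.0 [-6.000e-02  8.179e+01 -1.070e+00] [-0.2  0.4 -0.7]
81.0 [-0.1  80.75 -1.1 ] [ 0.4  0.6 -0.9]
80.0 [-7.00e-02  7.98e+01 -1.09e+00] [-3.00000000e-01  2.77555756e-17  1.00000000e-01]
79.0 [-0.09 78.81 -1.07] [ 0.9 -0.2 -0.6]
78.0 [-0.08 77.81 -1.1 ] [0.6 1.1 1. ]
77.0 [-6.00e-02  7.68e+01 -1.09e+00] [ 1.   0.3 -0.4]
76.0 [-0.09 75.79 -1.09] [-0.4 -0.6 -0.1]
75.0 [-6.000e-02  7.482e+01 -1.080e+00] [-1.00000000e-01  2.77555756e-17 -7.00000000e-01]
74.0 [ 4.000e-02  7.392e+01 -1.000e+00] [1.9 0.7 0.9]
73.0 [ 0.13 72.76 -0.97] [2.7 0.7 1. ]
72.0 [ 0.12 71.84 -0.98] [3.3 0.8 1.4]
71.0 [ 0.09 70.86 -1.  ] [3.6 2.1 2.2]
70.0 [ 0.14 70.38 -0.88] [3.1 5.4 2.4]
69.0 [ 0.16 70.28 -0.76] [ 1.4 12.4  1.8]
[ 2.10506561 -0.65665707  0.03789656] 30.0833
```

Refused at the ledge: the tip entered the recess at 74.4 and stopped at 70.3 mm, with 12 N axial. Hold, retreat and lay the gauge back.

```bash
python3 - <<'E'
import h; from h import *
for _ in range(4): r.hold(.3); print(loc())
mv(.0004,.0745,-.0002,.03); mv(.0004,.105,-.0002,.08); print(loc())
mv(.0004,.105,.09,.15)
o=[180,0,-81.7]; g=np.array([.5396,-.1565])
r.line_to([.5474,0.0,.20],o,feed=.2); r.line_to([*g,.12],o,feed=.2); r.line_to([*g,.065],feed=.08); r.hold(.3)
s=r.sense(); f0=s['contact_force']; print(s['position'],f0,s['width'],s['time_s'])
for z in (.060,.055,.051,.048,.046,.044,.043,.042,.041,.0402):
    r.line_to([*g,z],feed=.03); s=r.sense(); f=s['contact_force']-f0; print(z,np.round(s['position']*1e3,1),np.round(f,1))
    if abs(f).max()>8: break
print(s['time_s']); shot("w4")
E
```

```text
(array([ 0.13, 70.3 , -0.78]), array([ 1.2, 12.2,  0.6]))
(array([ 0.13, 70.3 , -0.8 ]), array([ 2. , 12.8, -0. ]))
(array([ 0.13, 70.29, -0.81]), array([ 1.6, 12.1, -0.1]))
(array([ 0.13, 70.29, -0.78]), array([ 1.7, 12.1,  0.5]))
(array([ -0.26, 105.22,  -1.25]), array([ 0.5, -0.4, -2.9]))
[ 0.53975348 -0.15656987  0.06530111] [-0.97548349 -0.2749705  -2.33437665] 0.02127883717228811 36.4417
0.06 [ 539.4 -156.4   59.7] [ 1.4 -0.5 -0. ]
0.055 [ 539.4 -156.4   54.8] [1.8 0.3 0.1]
0.051 [ 539.5 -156.4   50.8] [1.2 0.3 0.5]
0.048 [ 539.5 -156.4   47.8] [0.5 0.1 0.5]
0.046 [ 539.5 -156.5   45.9] [0.2 0.1 0.8]
0.044 [ 539.5 -156.5   43.9] [ 1.6  0.1 -0.2]
0.043 [ 539.6 -156.5   43. ] [0.8 0.8 0.1]
0.042 [ 539.6 -156.5   41.9] [1.3 0.1 0.4]
0.041 [ 539.6 -156.5   40.9] [ 1.  -0.3  0. ]
0.0402 [ 539.6 -156.5   40.7] [-1.1  0.1  8.4]
39.1083
```

View pics/w4.png

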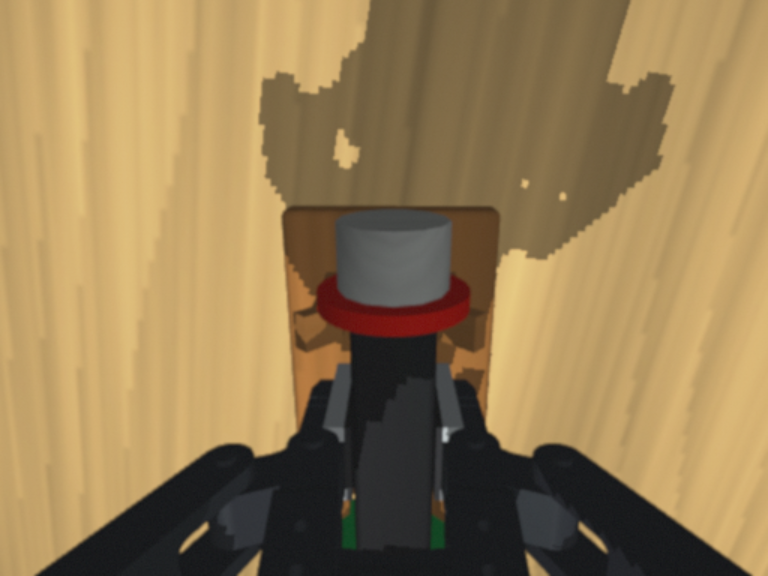

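w4 shows the gauge centred and square in the rest, red collar at (393,300) outside the support, seated at the same height as when grasped. Release and back off.

```bash
python3 - <<'E'
from h import *
r.move_gripper(.05); r.hold(.2); r.line_to([.5396,-.1565,.14],feed=.1); r.hold(.3)
X,p,d=shot("w5"); hsv=cv2.cvtColor(p,cv2.COLOR_BGR2HSV).astype(int);H,S,V=[hsv[...,i] for i in range(3)]
ok=(d>0)&(np.hypot(X[...,0]-.54,X[...,1]+.155)<.1)
for nm,lo,hi in(("g",45,80),("r",-1,8)):
    Q=X[ok&(H>lo)&(H<hi)&(S>150)&(X[...,2]>.035)]; print(nm,Q.mean(0),Q[:,2].max())
s=r.sense(); print(s['width'],s['contact_force'],s['time_s'])
E
```

```text
g [ 0.53274561 -0.11688553  0.0566327 ] 0.06632208828239336
r [ 0.54416098 -0.19532404  0.05962549] 0.06580936800852505
0.05022508559594538 [-0.25020184  0.14028288  0.07547405] 41.25
```

View pics/w5.png

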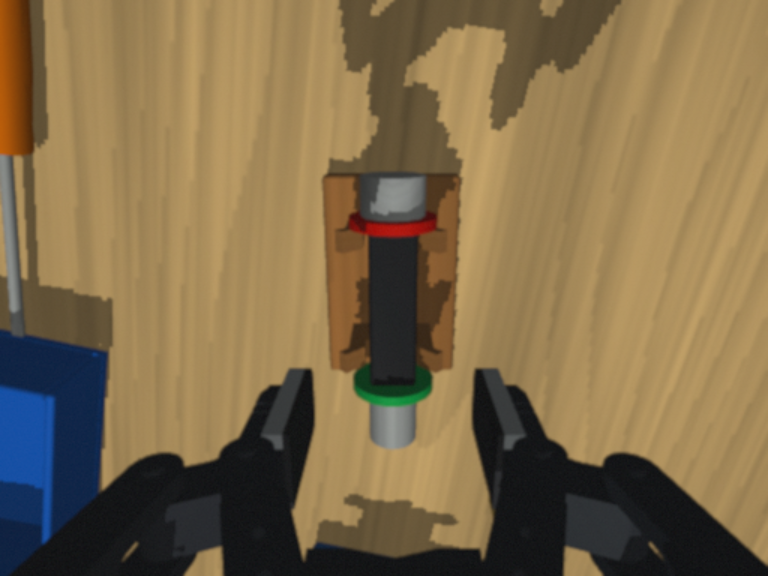

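w5 shows the gauge level in both notches, red collar at (393,222) and green at (393,383), and the fingers clear of it.

```bash
python3 -c "
from rig import r
print(r.sign_off())"
```

```text
the job is handed in; nothing more can be done
None
```

The job is handed in at about 41 s of the 72 s allowed: the go end went fully home, the no-go end was refused at the ledge under about 12 N for over a second, and the gauge is back level in its rest and released; the sign-off gave no verdict.

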